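Release the straight air pipe from its push-fit fitting

ROBOT

A 7-joint arm with a two-finger parallel gripper is mounted at the origin on the work surface. World frame = base frame: x ahead of the robot, y to its left, z up, the work surface at z = 0. Lengths are in m, angles in degrees, forces in N, time in s.
With the tool pointing down it reaches from about 0.4 to 0.925 m from the base axis. Payload 4.1 kg.
Tool frame: the origin (TCP) lies on the mounting face of the last link; the fingertips stand 173 mm ahead of it and the grasp point (between the pads) lies 155 mm ahead of it; y points along the fingers, z is the direction in which the jaws open and shut, and the axes are right-handed (so a half turn about y gives the same grasp; the last joint's range is limited). The gripper opens to 85 mm and grips with 20 to 120 N. Pads are 22 mm wide; open, the fingers measure 114 mm over their backs; the gripper's body (76 mm by 85 mm) begins 54 mm behind the grasp point. The pads swing forward as they close: fully open they stand 13 mm farther back than shut.
Start: joints at [59.588, 22.827, 2.584, 88.041, -1.071, 69.15, -2.905], TCP at [0.272, -0.59, 0.405] pointing down, gripper open.
Joint ranges: [-161.44, 161.44], [-28.35, 127.94], [-78.24, 83.42], [0, 140.83], [-78.03, 258.03], [13.02, 114.36], [-168.23, 168.23]. Speed limits (degrees/s): [147.25, 147.25, 180, 180, 180, 180, 180].

INTERFACE

Orientations are given as [roll, pitch, yaw] about the fixed x, y, z axes, in that order (R = Rz(yaw) Ry(pitch) Rx(roll)).
In Python, from bench import bot, eyes, job_done, models gives the robot as it stands.
- The arm moves only by the tool step_arm, never from a script. Its argument "commands" is a list of rows, each a list of 3 entries, a list of its own where there are three numbers: the finger opening in mm, from 0 to 85.4, then the shift along the world's x, y, z in mm, then the turn, a rotation vector about the world's x, y, z in degrees. In form: [[gripper, [tx, ty, tz], [ax, ay, az]], ...]. A call has 1 to 12 rows; each row is the pose to reach, as a shift and turn from the pose commanded when the call began; what a row does not reach only later rows make up. A row lasts 1/10 s, in which the tool goes at most 50 mm and 8.59 degrees, less where a joint would pass 70% of its speed; a pose out of reach is approached as far as the arm can. A call with a gripper value outside its range is refused whole. The fingers move at their own pace and stop on an object; the grip force is fixed at half the most. Time passes only in rows, so rows that repeat a pose let the fingers close. It gives the time, the measured TCP pose, the force and the opening at its end, in the units of the state.
- bot.read_state(): the state, without advancing time (a new reading comes with each control period).
- eyes.read_camera(name): name is "side" or "top"; returns the picture (400x640x3 uint8, red, green, blue); there is no depth.
- eyes.calibration(name): a dict with "fx", "fy", "cx", "cy" (pixels), "R" (3x3) and "t" (3): a world point X has camera coordinates R X + t. Camera axes: x right, y down, z forward; pixel columns grow to the right and rows downward; lengths in m; the calibration is good to about 2 mm. A picture is of the moment at which its call begins. calibration takes no time and is no camera call.
- job_done(): hands the job in, once; it reports no verdict.
Trained networks look in the newest picture that a camera, given by its name, has taken for a name from the list of things; names that differ only in an ending like _2 or _b are one class to them, and where a whole thing is asked for, a point or a joint stands for the part that bears it (a point fixed in the world has none). Each returns a list of dicts, best first, with "confidence" (0 to 1); they miss things now and then, are a little off and sometimes report something else, mostly with a low value. They report only what shows in the picture. A call takes as long as a camera call. They do not tell look-alikes from the thing itself.
- models.trace(camera, name): "mask" (400x640 bool, what is visible of it) and "box" ([left, top, right, bottom] in pixels, round what is visible of it).
The state is a dict: "time_s": time; "joints": joint angles; "qd": joint speeds; "effort": joint torques, N m; "tcp_pos": TCP position; "tcp_rot": TCP orientation; "contact_force": force on the tool from outside, world axes, zero at the start; "ft_torque": the same for the moment, N m; "width": opening from 0.0 (shut) to 1.0 (fully open).
Only numpy, scipy, OpenCV 4.12 (cv2) and the standard library are available. Lean on these libraries where they do the work, as an engineer would, in place of code of your own. Each camera call takes 0.05 s, during which the arm holds its last target.

TASK

Take the straight upright pipe out of its push-fit fitting on the workshop's air manifold: with the fingertips astride the pipe, press the black collet ring fully down, close on the pipe while the ring is held down, and pull the pipe straight up out of the fitting. Then stand the pipe, same way up, in the round steel pot and let go.

Things in the scene. Friction and masses are not known exactly. Their poses are not given: they have to be found in the camera images.
- pipe_mid (a point): Centre of the straight aluminium pipe (20 mm diameter, 100 mm long, 80 g, 26 mm bead round its lower end), upright in one of three fittings; the others hold an elbow and a mushroom plug (both fixed), order varies. z up along the pipe. Its foot is 55 mm below the ring's top, 45 mm stick out above. The bead is caught by jaws until the ring is 4 mm down; it cannot go lower.
- ring_top (a point): Centre of the top face of the black collet ring round that pipe, 85 mm above the table; moves with the ring. Flat ring, 60 mm outside, 28 mm hole: fingertips 28 to 45 mm apart astride the pipe press on it. z up; y along the row of fittings (90 mm apart), x across it, where nothing stands beside the ring. Neighbours reach up to 50 mm above it. The fitting is fixed.
- ring (a joint): How far the ring is pressed, m: 0 up, 0.008 fully down on a hard stop. Spring 4 N (up) to 8 N (down), plus damping: about 11 N in all at 20 mm/s. Let go, it returns by itself in half a second. With the ring down and the pipe then gripped, a steady pull frees the pipe even though the ring follows the fingers up.
- pot_in (a point): Centre of the inner floor of a round steel pot, loose, 600 g, standing on the table: 58 mm outside and 48 mm inside diameter, 50 mm high; this point is 5 mm above the table, 45 mm below the rim. z up.
Mind the look-alikes: they are no part of the job. Of the things that look like the part that bears pipe_mid, the larger one is meant.

How it is judged (in metres and radians):
On the way, in this order (a step that is already met when the one before it is completed fails the run):
1. the collet ring is pressed down while the pipe is still in the fitting (value of joint ring above 0.004 m and z of pipe_mid in the frame of ring_top below 0.02 m), for 0.1 s.
2. the pipe is drawn up clear of the fitting (z of pipe_mid in the frame of ring_top above 0.051 m), for 0.05 s.
At the end, for the whole second after the job is handed in: The pipe stands (or leans, at most 40 degrees) inside the pot, bead end down on its floor, centre within 40 mm of the pot's axis, at rest; the pot is upright on the table; the collet ring is back up (within 2 mm) (horizontal distance between pipe_mid and pot_in below 0.04 m and z of pipe_mid in the frame of pot_in between 0.03 and 0.065 m and angle between pipe_mid's own z axis and vertical below 0.7 rad and angle between pot_in's own z axis and vertical below 0.1 rad and height (world z) of pot_in below 0.015 m and linear speed of pipe below 0.02 m/s and value of joint ring below 0.002 m); the robot touches nothing.
It also fails if it takes over 42 s, if anything falls off the work surface, if the arm or the gripper's body presses on something with over 40 N, if the wrist force passes 120 N, or if a joint passes its speed limit or range.

## Working session

There is one attempt and no reset: what is moved stays moved. The work goes in short steps, Python scripts to look and compute and a tool call to move; the robot and the scene stay as the last step left them, time stands still between calls to the robot, and variables do not carry over. Pictures are saved under pics/ and viewed, and the job is handed in when it is done.

Besides the shell and the picture viewer there is one more tool, called as name([rows], argument=value, ...), one row to a line, values as JSON. step_arm: Moves the arm, as the interface text tells. Its arguments: {"type":"object","properties":{"commands":{"type":"array"}},"required":["commands"]}

```bash
mkdir -p pics; cat > h.py <<'E'
import numpy as np, cv2
from bench import bot, eyes, job_done, models
def save(im,n): cv2.imwrite(f'pics/{n}.png', im[:,:,::-1])
def ray(cam,u,v):
    c=eyes.calibration(cam);R=np.array(c['R']);t=np.array(c['t'])
    d=R.T@np.array([(u-c['cx'])/c['fx'],(v-c['cy'])/c['fy'],1.]);return -R.T@t,d
def atz(cam,u,v,z):
    o,d=ray(cam,u,v);return o+d*(z-o[2])/d[2]
def proj(cam,X):
    c=eyes.calibration(cam);p=np.array(c['R'])@np.array(X)+np.array(c['t']);return np.array([c['fx']*p[0]/p[2]+c['cx'],c['fy']*p[1]/p[2]+c['cy']])
E
python3 - <<'E'
from h import *
np.set_printoptions(precision=4,suppress=True)
for c in('side','top'):
    save(eyes.read_camera(c),c+'0'); k=eyes.calibration(c); print(c,k, ray(c,320,200))
    for n in('pipe_mid','ring_top','pot_in'):
        print(c,n,[(round(d['confidence'],2),np.round(d['box'],1)) for d in models.trace(c,n)])
print(bot.read_state())
E
```

```text
side {'fx': 423.85690859504973, 'fy': 423.85690859504973, 'cx': 317.23999941706074, 'cy': 195.7005208477174, 'R': array([[-0.8969, -0.4423, -0.0011],
       [-0.2657,  0.5409, -0.798 ],
       [ 0.3535, -0.7154, -0.6026]]), 't': array([0.5571, 0.2277, 0.649 ])} (array([0.3307, 0.5875, 0.5735]), array([ 0.345 , -0.7128, -0.6108]))
side pipe_mid [(0.78, array([259.7, 240.6, 271.9, 269.3]))]
side ring_top [(0.72, array([250.9, 250.2, 283.5, 278.8]))]
side pot_in [(0.8, array([392.5, 151.6, 422.1, 186.8]))]
top {'fx': 417.43430384879025, 'fy': 417.43430384879025, 'cx': 316.1422750192246, 'cy': 195.1888692524954, 'R': array([[-0.0624, -0.998 , -0.0054],
       [-0.9755,  0.0621, -0.2112],
       [ 0.2111, -0.0079, -0.9774]]), 't': array([0.0395, 0.613 , 0.7038])} (array([0.4518, 0.0069, 0.8176]), array([ 0.1993, -0.0164, -0.9799]))
top pipe_mid [(0.61, array([193.2, 190.5, 215.7, 209.8])), (0.44, array([217.1, 146.1, 233.7, 168.6]))]
top ring_top [(0.61, array([190.7, 186.4, 222.6, 219.6]))]
top pot_in [(0.91, array([424.3, 230.5, 463.5, 259. ]))]
{'time_s': 0.4, 'joints': array([59.5874, 22.8345,  2.5837, 88.051 , -1.0681, 69.1506, -2.9038]), 'qd': array([ 0.0168, -0.0842,  0.0962, -0.0218, -0.1351, -0.1093, -0.0224]), 'effort': array([ -0.0014, -47.4421,   1.3606, -25.4106,   0.0114,   0.0035,
         0.    ]), 'tcp_pos': array([ 0.272 , -0.5903,  0.4046]), 'tcp_rot': array([ -90.0117,   -0.0049, -155.253 ]), 'contact_force': array([ 0.4389, -0.3223, -0.3977]), 'ft_torque': array([0.0056, 0.0166, 0.0376]), 'width': 1.004081224928453}
```

View pics/side0.png

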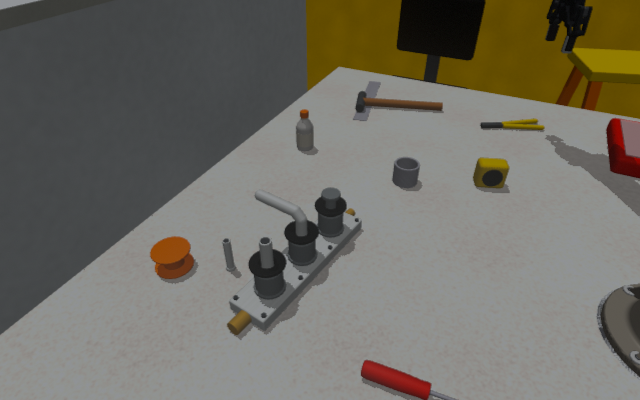

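View pics/top0.png

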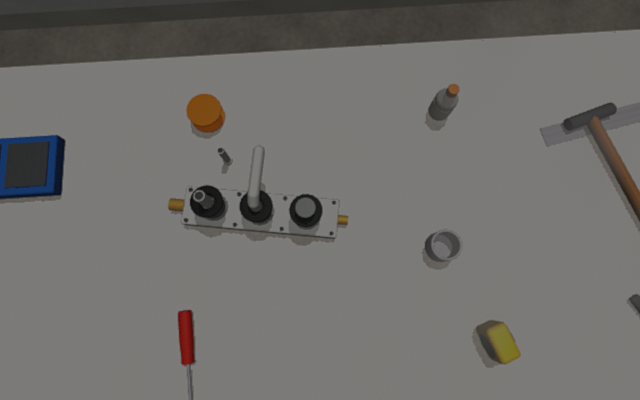

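The pipe stands in the end fitting (side 266,262; top 207,202), with the elbow next to it and the plug beyond. The loose small pipe (side 229,255; top 224,156) is the look-alike. The pot is at side 406,172 and top 443,246. Next I'll zoom in and measure.

```bash
cat > m.py <<'E'
from h import *
from scipy.optimize import least_squares
np.set_printoptions(precision=4,suppress=True)
M={}
for c in('side','top'):
    im=eyes.read_camera(c)
    for n,z in(('ring_top',.085),('pot_in',.05),('pipe_mid',.13)):
        r=models.trace(c,n)
        if not r: print(c,n,'none');continue
        m=r[0]['mask'];M[c,n]=m
        vv,uu=np.nonzero(m)
        P=np.array([atz(c,u,v,z)[:2] for u,v in zip(uu,vv)])
        hull=cv2.convexHull(P.astype(np.float32))[:,0]
        (cx,cy),rad=cv2.minEnclosingCircle(P.astype(np.float32))
        print(c,n,'minenc',round(cx,4),round(cy,4),round(rad,4),'box',r[0]['box'])
# row direction from rings dark holes: top cam
for p in((207,203),(257,207),(306,211)): print('ring guess',atz('top',*p,.085))
# manifold corners at z~0.02
for p in((186,188),(338,195),(336,236),(183,226)): print('corner',atz('top',*p,.03))
E
python3 m.py
python3 - <<'E'
import cv2
a=cv2.imread('pics/side0.png')[190:330,200:390];b=cv2.imread('pics/top0.png')[140:260,160:350]
cv2.imwrite('pics/sz.png',cv2.resize(a,None,fx=4,fy=4,interpolation=cv2.INTER_CUBIC));cv2.imwrite('pics/tz.png',cv2.resize(b,None,fx=4,fy=4,interpolation=cv2.INTER_CUBIC)*1)
E
```

```text
side ring_top minenc 0.6104 0.1999 0.0305 box [251.4, 252.5, 284.7, 278.8]
side pot_in minenc 0.5005 -0.2017 0.0626 box [391.7, 152.0, 421.4, 188.5]
side pipe_mid minenc 0.6453 0.2446 0.0346 box [225.4, 236.8, 235.4, 271.9]
top ring_top minenc 0.6119 0.1984 0.0309 box [191.0, 183.8, 222.6, 216.2]
top pot_in minenc 0.5069 -0.2259 0.0345 box [424.4, 231.0, 465.2, 262.3]
top pipe_mid minenc 0.6059 0.1911 0.0197 box [193.4, 189.3, 216.4, 208.1]
ring guess [0.6082 0.1969 0.085 ]
ring guess [0.5952 0.1077 0.085 ]
ring guess [0.5824 0.0208 0.085 ]
corner [0.6522 0.2517 0.03  ]
corner [ 0.6196 -0.0416  0.03  ]
corner [ 0.5408 -0.032   0.03  ]
corner [0.5781 0.2572 0.03  ]
```

View pics/sz.png

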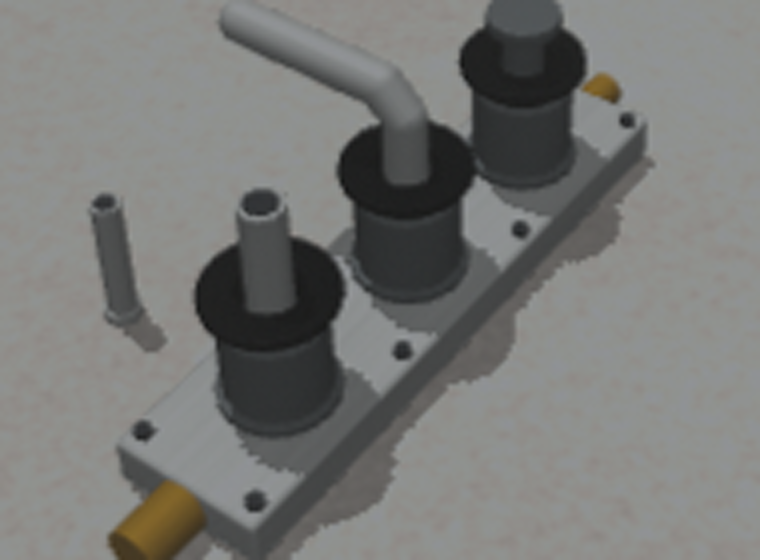

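View pics/tz.png

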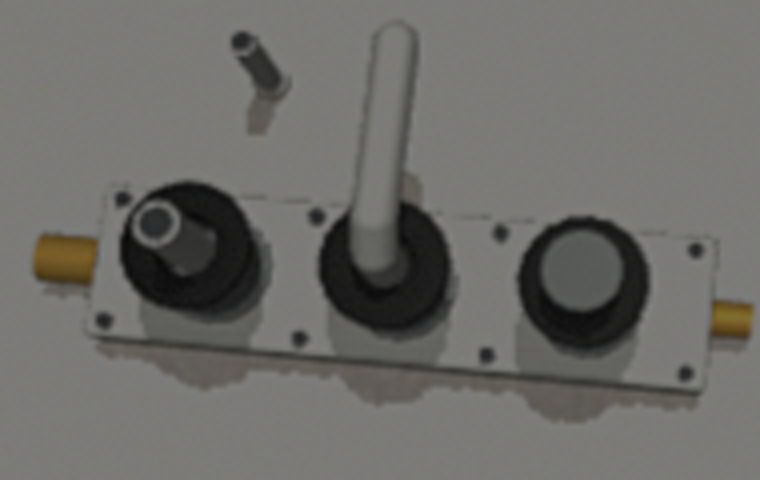

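```bash
python3 - <<'E'
from h import *
np.set_printoptions(precision=4,suppress=True)
print('ring top',atz('top',207.5,201.5,.085),'side',atz('side',267.5,263.3,.085))
print('pipe top',atz('top',199.25,196,.13),'side',atz('side',265.5,240.5,.13))
r=[atz('top',160+x/4,140+y/4,.085)[:2] for x,y in((190,246),(384,264),(584,284))];print(r)
d=r[0]-r[2];print('row', np.linalg.norm(d),np.degrees(np.arctan2(d[1],d[0])))
a=cv2.imread('pics/side0.png')[140:200,380:440];b=cv2.imread('pics/top0.png')[220:280,410:470]
cv2.imwrite('pics/pot.png',np.hstack([cv2.resize(q,None,fx=6.5,fy=6.5,interpolation=cv2.INTER_CUBIC) for q in(a,b)]))
E
```

```text
ring top [0.6109 0.196  0.085 ] side [0.6094 0.2011 0.085 ]
pipe top [0.6115 0.1982 0.13  ] side [0.6115 0.1974 0.13  ]
[array([0.6109, 0.196 ]), array([0.5971, 0.1095]), array([0.5824, 0.0208])]
row 0.17750861996866685 80.78137813454956
```

View pics/pot.png

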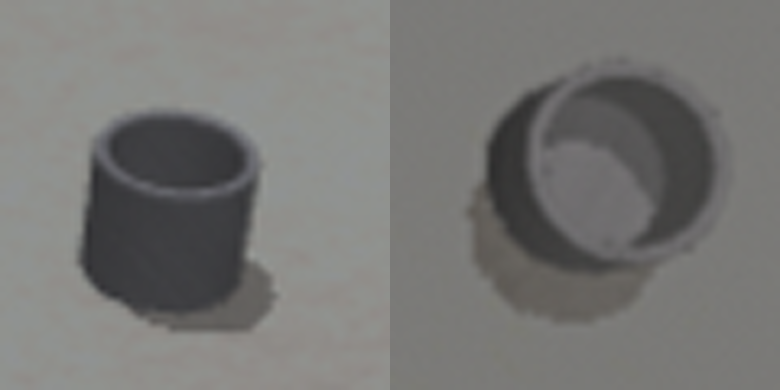

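```bash
python3 - <<'E'
from h import *
np.set_printoptions(precision=4,suppress=True)
print('pot top',atz('top',446.3,244.8,.05),'side',atz('side',406.9,163.7,.05))
E
```

```text
pot top [ 0.5097 -0.2314  0.05  ] side [ 0.5081 -0.2323  0.05  ]
```

step_arm([
  [36,[20,46,0],[0,0,5]],
  [36,[40,92,0],[0,0,10]],
  [36,[60,138,0],[0,0,15]],
  [36,[80,184,0],[0,0,20]],
  [36,[100,230,0],[0,0,25]],
  [36,[120,276,0],[0,0,30]],
  [36,[140,322,0],[0,0,35]],
  [36,[160,368,0],[0,0,40]],
  [36,[180,414,0],[0,0,45]],
  [36,[200,460,0],[0,0,50]],
  [36,[220,506,0],[0,0,56]],
  [36,[240,552,0],[0,0,56]],
])

```text
time_s: 2.0
tcp_pos: [0.5117, -0.0383, 0.4052]
tcp_rot: [-89.9, -0.0, -99.2]
contact_force: [1.2, -0.1, -0.0]
width: 0.417
```

step_arm([
  [36,[18,43,0],[0,0,0]],
  [36,[36,86,0],[0,0,0]],
  [36,[54,129,0],[0,0,0]],
  [36,[72,172,0],[0,0,0]],
  [36,[90,214,0],[0,0,0]],
  [36,[99,236,0],[0,0,0]],
  [36,[99,236,-40],[0,0,0]],
  [36,[99,236,-75],[0,0,0]],
  [36,[99,236,-75],[0,0,0]],
])

```text
time_s: 2.9
tcp_pos: [0.6085, 0.1948, 0.3244]
tcp_rot: [-90.5, -0.3, -99.2]
contact_force: [0.4, -0.4, -0.5]
width: 0.426
```

```bash
python3 - <<'E'
from h import *
a=eyes.read_camera('side')[180:300,200:340];b=eyes.read_camera('top')[130:250,140:280]
cv2.imwrite('pics/hov.png',np.hstack([cv2.resize(np.ascontiguousarray(q[:,:,::-1]),None,fx=2.8,fy=2.8,interpolation=cv2.INTER_CUBIC) for q in(a,b)]))
print(bot.read_state()['tcp_pos'])
E
```

```text
[0.61049234 0.19570309 0.32998303]
```

View pics/hov.png

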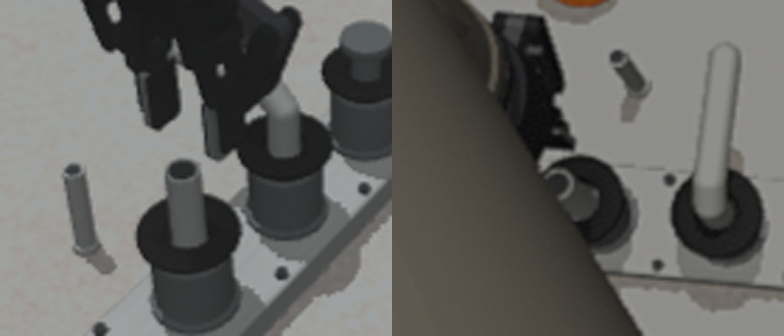

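step_arm([
  [36,[0,2,0],[0,0,0]],
  [36,[0,2,-20],[0,0,0]],
  [36,[0,2,-40],[0,0,0]],
  [36,[0,2,-55],[0,0,0]],
  [36,[0,2,-60],[0,0,0]],
  [36,[0,2,-60],[0,0,0]],
  [36,[0,2,-60],[0,0,0]],
])

```text
time_s: 3.7
tcp_pos: [0.6108, 0.1982, 0.2709]
tcp_rot: [-89.9, 0.1, -99.3]
contact_force: [-0.5, -0.3, 1.0]
width: 0.421
```

```bash
cat > look.py <<'E'
import sys
from h import *
a=eyes.read_camera('side')[200:300,210:330]
save(cv2.resize(a,None,fx=6,fy=6,interpolation=cv2.INTER_CUBIC),sys.argv[1])
s=bot.read_state();print(s['time_s'],s['tcp_pos'],s['tcp_rot'],s['contact_force'],s['width'])
E
python3 look.py d1
```

```text
3.75 [0.61080438 0.19818718 0.27101986] [-8.98841507e+01  6.39600755e-02 -9.92644102e+01] [ 0.88868332  0.9676247  -0.76768872] 0.42143552379611554
```

View pics/d1.png

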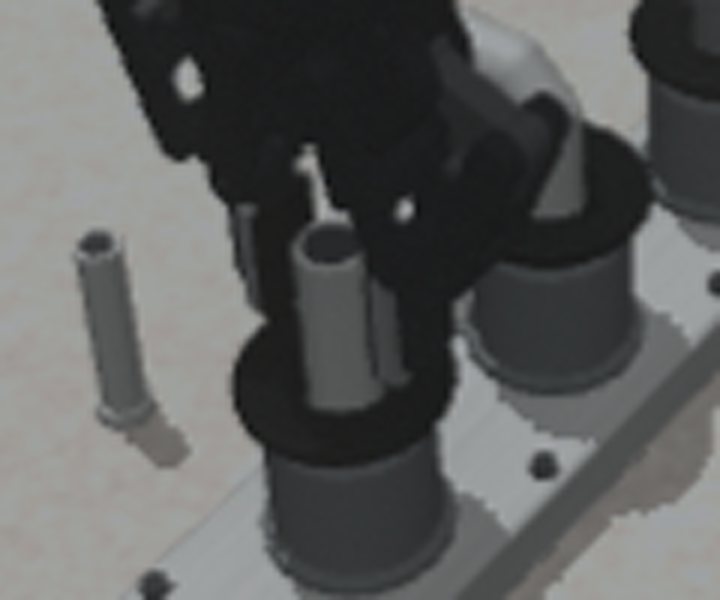

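The fingers are astride the pipe just above the ring. I'll press down slowly now.

step_arm([
  [36,[0,0,-2],[0,0,0]],
  [36,[0,0,-4],[0,0,0]],
  [36,[0,0,-6],[0,0,0]],
  [36,[0,0,-8],[0,0,0]],
  [36,[0,0,-9],[0,0,0]],
  [36,[0,0,-9],[0,0,0]],
  [36,[0,0,-9],[0,0,0]],
])

```text
time_s: 4.45
tcp_pos: [0.6103, 0.1979, 0.2607]
tcp_rot: [-90.0, -0.0, -99.3]
contact_force: [-0.7, -0.0, 0.5]
width: 0.419
```

step_arm([
  [36,[0,0,-2],[0,0,0]],
  [36,[0,0,-4],[0,0,0]],
  [36,[0,0,-5],[0,0,0]],
  [36,[0,0,-5],[0,0,0]],
])

```text
time_s: 4.85
tcp_pos: [0.6104, 0.198, 0.2562]
tcp_rot: [-90.0, 0.0, -99.3]
contact_force: [-0.8, -0.3, 4.1]
width: 0.422
```

step_arm([
  [36,[0,0,-2],[0,0,0]],
  [36,[0,0,-3],[0,0,0]],
  [36,[0,0,-3],[0,0,0]],
])

```text
time_s: 5.15
tcp_pos: [0.6104, 0.198, 0.2534]
tcp_rot: [-90.0, 0.0, -99.3]
contact_force: [-1.8, -0.2, 5.4]
width: 0.425
```

step_arm([
  [36,[0,0,-2],[0,0,0]],
  [36,[0,0,-4],[0,0,0]],
  [36,[0,0,-4],[0,0,0]],
  [36,[0,0,-4],[0,0,0]],
])

```text
time_s: 5.55
tcp_pos: [0.6104, 0.198, 0.2498]
tcp_rot: [-90.0, -0.0, -99.3]
contact_force: [-1.6, -0.5, 7.6]
width: 0.42
```

step_arm([
  [36,[0,0,-1],[0,0,0]],
  [36,[0,0,-2],[0,0,0]],
  [36,[0,0,-2],[0,0,0]],
])

```text
time_s: 5.85
tcp_pos: [0.6104, 0.1981, 0.2494]
tcp_rot: [-89.9, -0.0, -99.3]
contact_force: [-5.9, -1.6, 16.0]
width: 0.421
```

step_arm([
  [28,[0,0,0],[0,0,0]],
  [24,[0,0,1],[0,0,0]],
  [14,[0,0,1],[0,0,0]],
  [5,[0,0,1],[0,0,0]],
  [0,[0,0,1],[0,0,0]],
  [0,[0,0,1],[0,0,0]],
])

```text
time_s: 6.45
tcp_pos: [0.6108, 0.1988, 0.2506]
tcp_rot: [-89.9, 0.1, -99.3]
contact_force: [-4.2, -1.0, 14.4]
width: 0.221
```

```bash
python3 look.py d2
```

```text
6.5 [0.61080534 0.1988513  0.25066225] [-8.98534763e+01  8.38606544e-02 -9.92500662e+01] [-5.17964776 -1.36873628 15.43437429] 0.2157006268663396
```

View pics/d2.png

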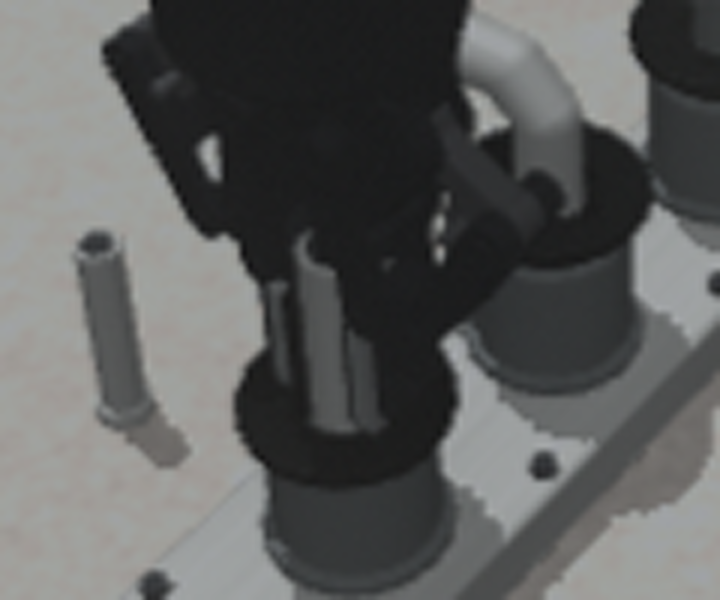

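Gripped, with the ring on its stop (15 N). I'll pull straight up.

step_arm([
  [0,[0,0,4],[0,0,0]],
  [0,[0,0,9],[0,0,0]],
  [0,[0,0,14],[0,0,0]],
  [0,[0,0,20],[0,0,0]],
  [0,[0,0,26],[0,0,0]],
  [0,[0,0,32],[0,0,0]],
  [0,[0,0,38],[0,0,0]],
  [0,[0,0,44],[0,0,0]],
  [0,[0,0,50],[0,0,0]],
  [0,[0,0,60],[0,0,0]],
  [0,[0,0,70],[0,0,0]],
  [0,[0,0,80],[0,0,0]],
])

```text
time_s: 7.7
tcp_pos: [0.6099, 0.1977, 0.3287]
tcp_rot: [-90.1, -0.1, -99.3]
contact_force: [-0.4, 0.5, -1.0]
width: 0.212
```

```bash
sed -i 's/\[200:300,210:330\]/[160:300,210:340]/;s/fx=6,fy=6/fx=4.2,fy=4.2/' look.py; python3 look.py d3
```

```text
7.75 [0.61050949 0.19801792 0.33062325] [-8.98816878e+01  2.99518552e-02 -9.92706764e+01] [0.19450192 0.20592844 0.68853074] 0.22182335039294238
```

View pics/d3.png

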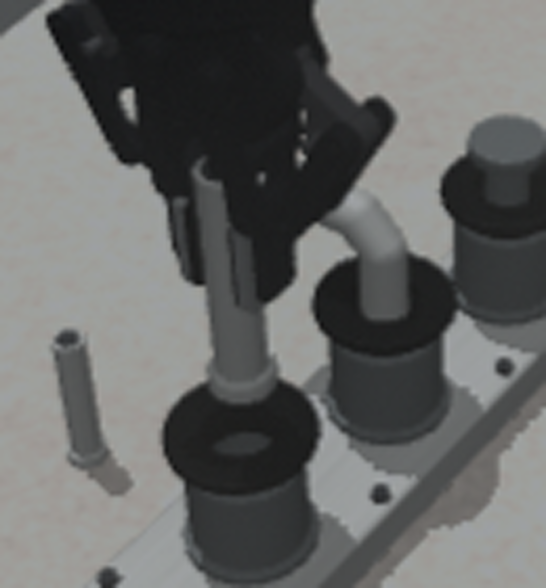

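```bash
python3 - <<'E'
from h import *
for z in(.105,.11,.115): print(z,proj('side',[.6105,.198,z]),proj('side',[.6105,.198,z+.1]))
E
```

```text
0.105 [267.02629512 252.73862217] [261.90131859 202.06208164]
0.11 [266.79238051 250.42563921] [261.61789105 199.25950745]
0.115 [266.55630994 248.09133785] [261.331586   196.42847988]
```

step_arm([
  [0,[0,0,25],[0,0,0]],
  [0,[0,0,55],[0,0,0]],
  [0,[0,0,80],[0,0,0]],
  [0,[-5,-21,80],[0,0,0]],
  [0,[-14,-60,80],[0,0,0]],
  [0,[-24,-100,80],[0,0,0]],
  [0,[-33,-140,80],[0,0,0]],
  [0,[-42,-180,80],[0,0,0]],
  [0,[-52,-220,80],[0,0,0]],
  [0,[-61,-260,80],[0,0,0]],
  [0,[-71,-300,80],[0,0,0]],
  [0,[-80,-340,80],[0,0,0]],
])

```text
time_s: 8.95
tcp_pos: [0.5292, -0.1435, 0.4081]
tcp_rot: [-90.0, -0.0, -99.3]
contact_force: [0.9, -0.0, -0.7]
width: 0.216
```

step_arm([
  [0,[-8,-35,0],[0,0,0]],
  [0,[-16,-65,0],[0,0,0]],
  [0,[-20,-85,0],[0,0,0]],
  [0,[-21,-90,-25],[0,0,0]],
  [0,[-21,-90,-60],[0,0,0]],
  [0,[-21,-90,-95],[0,0,0]],
  [0,[-21,-90,-105],[0,0,0]],
  [0,[-21,-90,-105],[0,0,0]],
  [0,[-21,-90,-105],[0,0,0]],
])

```text
time_s: 9.85
tcp_pos: [0.51, -0.2322, 0.3043]
tcp_rot: [-89.9, -0.0, -99.2]
contact_force: [0.3, -0.5, -0.6]
width: 0.218
```

```bash
cat > look2.py <<'E'
import sys
from h import *
a=eyes.read_camera('side')[100:200,350:460];b=eyes.read_camera('top')[190:290,390:500]
save(np.hstack([cv2.resize(q,None,fx=3.6,fy=3.6,interpolation=cv2.INTER_CUBIC) for q in(a,b)]),sys.argv[1])
s=bot.read_state();print(s['time_s'],s['tcp_pos'],s['tcp_rot'],s['contact_force'],s['width'])
E
python3 look2.py e1
```

```text
9.95 [ 0.51024582 -0.23224027  0.30487016] [-8.97837450e+01 -5.55144451e-02 -9.92483516e+01] [ 0.12791773  0.28598546 -0.2729653 ] 0.2259839950681357
```

View pics/e1.png

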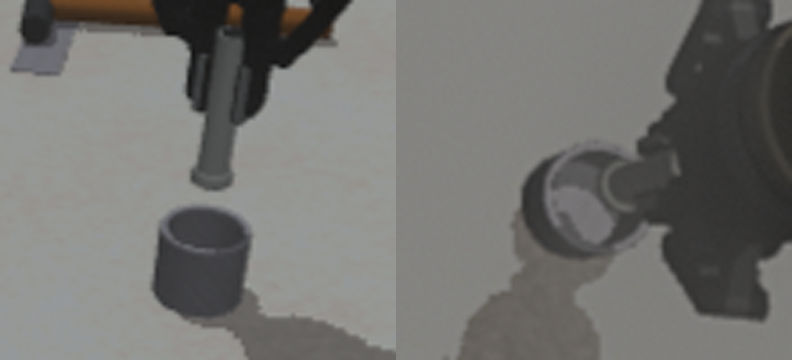

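```bash
python3 - <<'E'
from h import *
for z in(.08,.085,.09): print(z,proj('side',[.5102,-.2322,z]),proj('top',[.5102,-.2322,z]))
E
```

```text
0.08 [407.65558987 152.16685852] [451.8292174 242.8565547]
0.085 [407.94163454 150.23689656] [452.72187263 242.57200222]
0.09 [408.22951067 148.29457764] [453.6265559  242.28361556]
```

step_arm([
  [0,[-1,0,-20],[0,0,0]],
  [0,[-1,0,-40],[0,0,0]],
  [0,[-1,0,-55],[0,0,0]],
  [0,[-1,0,-62],[0,0,0]],
  [0,[-1,0,-66],[0,0,0]],
  [0,[-1,0,-68],[0,0,0]],
  [0,[-1,0,-68],[0,0,0]],
])

```text
time_s: 10.65
tcp_pos: [0.5086, -0.2322, 0.2352]
tcp_rot: [-89.9, -0.0, -99.3]
contact_force: [0.7, -0.5, -0.7]
width: 0.221
```

```bash
python3 look2.py e2
```

```text
10.75 [ 0.50862461 -0.23221248  0.23536779] [-8.99270446e+01 -1.85777845e-02 -9.92585740e+01] [ 0.94846406 -0.01481532 -1.9017835 ] 0.22244926785882954
```

View pics/e2.png

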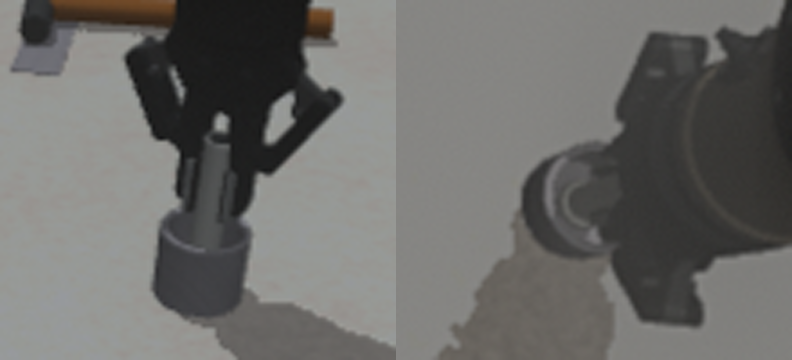

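step_arm([
  [0,[0,0,-2],[0,0,0]],
  [0,[0,0,-4],[0,0,0]],
  [0,[0,0,-6],[0,0,0]],
  [0,[0,0,-7],[0,0,0]],
  [0,[0,0,-7],[0,0,0]],
  [0,[0,0,-7],[0,0,0]],
])

```text
time_s: 11.35
tcp_pos: [0.5083, -0.2321, 0.2277]
tcp_rot: [-90.0, 0.0, -99.3]
contact_force: [-0.2, -0.2, -0.7]
width: 0.216
```

step_arm([
  [22,[0,0,0],[0,0,0]],
  [24,[0,0,0],[0,0,0]],
  [28,[0,0,0],[0,0,0]],
  [34,[0,0,0],[0,0,0]],
  [40,[0,0,0],[0,0,0]],
  [44,[0,0,0],[0,0,0]],
  [44,[0,0,0],[0,0,0]],
  [44,[0,0,0],[0,0,0]],
])

```text
time_s: 12.15
tcp_pos: [0.5083, -0.2321, 0.2277]
tcp_rot: [-90.0, -0.0, -99.3]
contact_force: [0.7, 0.0, -0.1]
width: 0.515
```

```bash
python3 look2.py e3
```

```text
12.25 [ 0.50829368 -0.23209406  0.22773861] [-8.99943339e+01  3.82587131e-04 -9.92562860e+01] [ 0.5507942  -1.02137973 -0.01799205] 0.5170179694753857
```

View pics/e3.png

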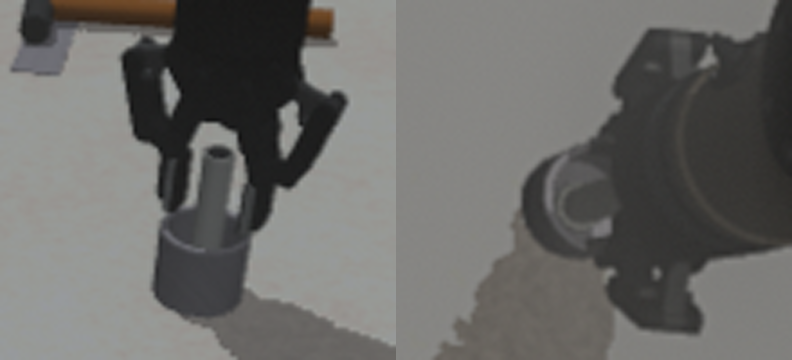

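The pipe is standing free in the pot between the open fingers, so I'll withdraw straight up.

step_arm([
  [44,[0,0,8],[0,0,0]],
  [44,[0,0,20],[0,0,0]],
  [44,[0,0,40],[0,0,0]],
  [44,[0,0,65],[0,0,0]],
  [44,[0,0,95],[0,0,0]],
  [44,[0,0,130],[0,0,0]],
  [44,[0,0,150],[0,0,0]],
  [44,[0,0,150],[0,0,0]],
  [44,[0,0,150],[0,0,0]],
  [44,[0,0,150],[0,0,0]],
])

```text
time_s: 13.25
tcp_pos: [0.5077, -0.232, 0.3767]
tcp_rot: [-90.1, 0.0, -99.3]
contact_force: [0.3, 0.1, 0.3]
width: 0.515
```

```bash
python3 look2.py e4; python3 look.py d4
```

```text
13.35 [ 0.50781956 -0.23199438  0.376414  ] [-9.01400971e+01  4.00994419e-02 -9.92502758e+01] [-0.45322286  0.03699241  0.11867755] 0.5175989950980115
13.4 [ 0.50792673 -0.23199947  0.37650089] [-9.01279457e+01  3.90323499e-02 -9.92494440e+01] [-0.69104561 -0.12213344  0.0306604 ] 0.514852287308535
```

View pics/e4.png

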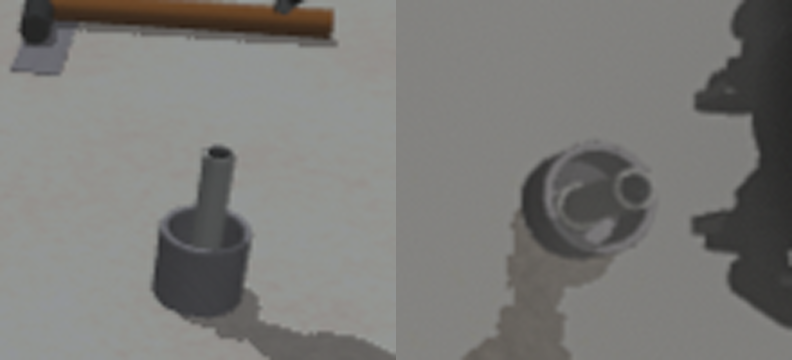

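View pics/d4.png

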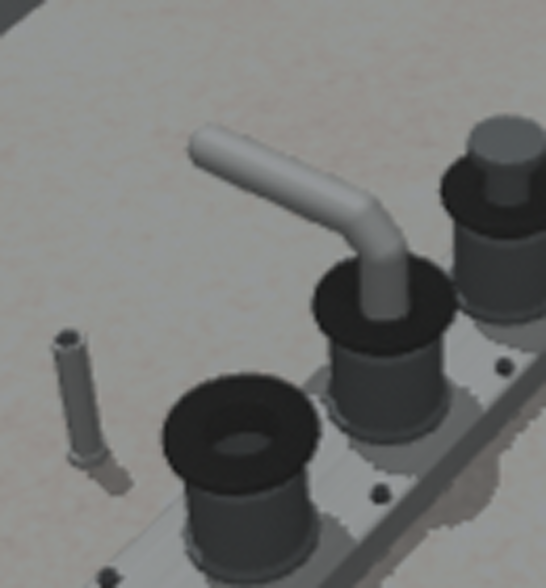

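The pipe stands upright in the pot, the ring is back up and the gripper is clear, so I'm handing the job in.

```bash
python3 -c "
from bench import job_done
print(job_done())"
```

```text
the job is handed in; nothing more can be done
None
```

I took the pipe out of its fitting and stood it, bead end down, in the round steel pot. The job was handed in at about 13.4 s of the 42 s allowed.

- **Release:** With the fingertips astride the pipe, I pressed the ring down onto its hard stop, where the push force rose from about 8 N to 16 N. I gripped the pipe while the ring was held down and pulled it straight up and clear of the fitting.
- **Placing:** I lowered the pipe into the pot to about 2 mm above the floor, opened the fingers and withdrew straight up.
- **Last checks:** In the pictures the pipe stands upright inside the pot and the pot is upright. The ring is back up, level with its neighbours, and the gripper is clear with about zero contact force. The small look-alike pipe was not touched.

No check failed or disagreed. The ring's final height and the pipe's being at rest were judged only from the pictures, not measured.

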